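Fetch the plates from the rack and build up the press

TASK

Build up the leather press: lower the white spacer plate over the four posts of the press base until it lies flat on the base, then lower the blue pressing plate over the same posts on top of it; do not drop either plate. Both plates lie at the back of the wooden rack, and the bottle or jar standing in front of the left bay is in the way: stand it aside, upright on the table and at least 3 cm clear of the rack. Knock nothing over and leave the tape measure, orange thread cone and tape roll where they are.

Things in the scene. Friction and masses are not known exactly. Their poses are not given: they have to be found in the camera images.
- rack: low wooden two-bay rack, fixed, 284 mm wide. Origin on the table; x to its rear, y to its left bay. Floor 5 mm thick. Walls 8 mm thick, 45 mm high at y = -138, 0, +138 mm (x = -22 to 96 mm); back wall at x = 88 to 96 mm. Bays 130 mm wide, open in front and above. Behind each plate is a finger well 35 mm deep, 90 mm wide between corner stops 21 mm high
- bay_left (a point): point on the floor of the left bay (rack y = +69, x = +20 mm, z = 5 mm), under the middle of the plate there; axes as the rack. The bottle or jar stands on the table before this bay, about 70 mm in front of this point
- bay_right (a point): the same point of the right bay (rack y = -69 mm); nothing stands before this bay
- press_seat (a point): middle of the press base's flat top, 22 mm above the table. Base fixed: dark foot 76 x 146 x 12 mm, aluminium top 60 x 122 mm. Four steel posts, 8 mm diameter, at x = +-18, y = +-46 mm, rise 44 mm above this point (last 7 mm tapered to 3 mm). Seated plates have their x, y along this point's (either way round), middles 9 mm (spacer) and 27 mm (pressing plate) above it
- spacer_plate_centre (a point): spacer plate, white plastic with two grey lines: 60 x 120 x 18 mm, 0.2 kg, four 13 mm through holes at x = +-18, y = +-46 mm. This point is the middle of the plate, 9 mm above its underside; x along the 60 mm side (grip across it at mid-length), y along the 120 mm side, z up. Starts flat in one bay of the rack (which one varies), axes in line with the rack
- pressing_plate_centre (a point): pressing plate, blue plastic with a brass disc let into the middle: 60 x 120 x 18 mm, 0.2 kg, four 13 mm through holes at x = +-18, y = +-46 mm. This point is the middle of the plate, 9 mm above its underside; x along the 60 mm side (grip across it at mid-length), y along the 120 mm side, z up. Starts flat in one bay of the rack (which one varies), axes in line with the rack
- bottle_centre (a point): brown bottle of leather dye with a black cap, 38 mm diameter, 95 mm high, 0.09 kg. This point is on its axis, 47 mm above its foot; the straight body to grip ends about 60 mm above the foot. It stands either in front of the left bay or beside the rack on the left; the jar has the other place
- jar_centre (a point): clear jar of blue and white beads with blue lid, 60 mm diameter, 86 mm high, 0.12 kg, lid 56 mm diameter above 76 mm. This point is on its axis, 43 mm above its foot. It stands in the other of the bottle's two places
- bottle: the same bottle, origin under its foot
- jar: the same jar, origin under its foot
- spacer_plate: the spacer plate, origin at the middle of its underside
- pressing_plate: the pressing plate, origin at the middle of its underside
- punch_box: obstacle: wooden punch box fixed on the table to the right, origin in the middle of its underside, axes x ahead, y left: 150 (x) x 220 (y) mm, 62 mm high, with its lid standing open along its rear side up to 215 mm high, x = +30 to +115 mm
- measure: bystander: green tape measure, 64 x 80 x 25 mm, origin in the middle of its underside
- cone: bystander: orange thread cone, 62 mm diameter, 98 mm high, origin under its foot
- tape_roll: bystander: roll of yellow tape lying flat, 84 mm diameter, 24 mm high, origin in the middle of its underside
Things that resemble listed ones, but are neither listed nor needed, are in the scene too. Leave any green or pink look-alike of the bottle alone.

How it is judged (in metres and radians):
On the way, in this order (a step that is already met when the one before it is completed fails the run):
1. the white spacer plate lies flat on the press base, over all four posts (horizontal distance between spacer_plate_centre and press_seat below 0.006 m and z of spacer_plate_centre in the frame of press_seat between 0.005 and 0.0125 m and angle between the y axis of spacer_plate_centre and the y axis of press_seat, either way round below 0.12 rad and angle between spacer_plate_centre's own z axis and vertical below 0.06 rad), for 0.2 s.
2. the blue pressing plate lies flat on the spacer plate, over all four posts (all of step 1 and horizontal distance between pressing_plate_centre and press_seat below 0.006 m and z of pressing_plate_centre in the frame of press_seat between 0.023 and 0.031 m and angle between the y axis of pressing_plate_centre and the y axis of press_seat, either way round below 0.12 rad and angle between pressing_plate_centre's own z axis and vertical below 0.06 rad), for 0.2 s.
At the end, for the whole second after the job is handed in: Spacer plate flat on the press base, pressing plate flat on it (middles within 6 mm of the base's middle, heights within 4 mm, in line within 0.12 rad), released, at rest; bottle and jar upright (0.1 rad) on the table with their sides about 27 mm or more clear of the rack (all of step 2 and linear speed of each of spacer_plate, pressing_plate, bottle, jar below 0.03 m/s and angle between each of bottle_centre, jar_centre's own z axis and vertical below 0.1 rad and height (world z) of bottle_centre between 0.0395 and 0.0555 m and (x of bottle_centre in the frame of rack below -0.068 m or x of bottle_centre in the frame of rack above 0.142 m or y of bottle_centre in the frame of rack above 0.188 m or y of bottle_centre in the frame of rack below -0.188 m) and height (world z) of jar_centre between 0.035 and 0.051 m and (x of jar_centre in the frame of rack below -0.079 m or x of jar_centre in the frame of rack above 0.153 m or y of jar_centre in the frame of rack above 0.199 m or y of jar_centre in the frame of rack below -0.199 m)); the robot touches nothing.
It fails at once if the dye bottle or the bead jar is knocked over (tilted more than 0.6 rad) (angle between any of bottle_centre, jar_centre's own z axis and vertical above 0.6 rad).
It fails at once if a plate is dropped (falls unheld faster than 0.8 m/s) ((linear speed of spacer_plate above 0.8 m/s and contact force between spacer_plate and the fingers below 0.3 N) or (linear speed of pressing_plate above 0.8 m/s and contact force between pressing_plate and the fingers below 0.3 N)).
It fails at once if the tape measure, thread cone or tape roll is disturbed (moved more than 3 cm) (distance of any of measure, cone, tape_roll from where it was at the start of the episode above 0.03 m).
It also fails if it takes over 61 s, if anything falls off the work surface, if the arm or the gripper's body presses on something with over 40 N, if the wrist force passes 120 N, or if a joint passes its speed limit or range.

ROBOT

A 6-joint arm with a two-finger parallel gripper is mounted at the origin on a cart in front of the work surface, level with it; the furniture and walls round the work are solid. World frame = base frame: x ahead of the robot, y to its left, z up, the work surface at z = 0. Lengths are in mm, angles in rad, forces in N, time in s.
With the tool pointing down it reaches from about 300 to 750 mm from the base axis. Payload 8.5 kg.
Tool frame: the origin (TCP) lies on the centre line of the jaws, within the pads' length; the fingertips stand 22 mm ahead of it and the grasp point (between the pads) lies 3 mm ahead of it; z points along the fingers, y is the line along which they close (so a half turn about z gives the same grasp; the last joint's range is limited). The gripper opens to 85 mm and grips with 20 to 120 N. Pads are 22 mm wide; open, the fingers measure 114 mm over their backs; the gripper's body (76 mm by 85 mm) begins 54 mm behind the grasp point. The pads swing forward as they close: fully open they stand 13 mm farther back than shut.
Start: joints at [-1.401, 0.381, 1.297, -0, 1.464, -0.215], TCP at [206.448, -509.764, 253.322] pointing down, gripper open.
Joint ranges: [-3.11, 3.11], [-0.89, 2.33], [0.22, 2.48], [-1.42, 4.56], [0.17, 2.85], [-2.88, 2.88]. Speed limits (rad/s): [2.39, 2.39, 3.14, 3.14, 3.14, 3.14].

INTERFACE

Orientations are given as a rotation vector (axis times angle).
In Python, from cell import r gives the robot as it stands.
- The arm moves only by the tool send_rows, never from a script. Its argument "commands" is a list of rows, each a list of 7 numbers: the opening, from 0 (shut) to 1 (fully open), then the shift along the tool's x, y, z in mm, then the turn, a rotation vector about the tool's x, y, z in degrees. A call has 1 to 5 rows; each row shifts and turns the commanded pose from where the row before left it, along the tool's axes as they then stand; what a row does not reach is not made up. A row lasts 1/8 s, in which the tool goes at most 62.5 mm and 10.7 degrees, less where a joint would pass 70% of its speed; a pose out of reach is approached as far as the arm can. A call is refused whole if a number of a shift passes 62.5 or a number of a turn 10.7, either way. A call with a gripper value outside its range is refused whole. The fingers move at their own pace and stop on an object; "squeeze" is the grip in N (left out, the last holds). Time passes only in rows, so rows that do not move let the fingers close. It gives the time, the measured TCP pose, the force, the opening and the grip force at its end, in the units of the state.
- r.get_obs(): the state, without advancing time (a new reading comes with each control period).
- r.grab_frame(name): name is "scene" or "top"; returns a dict with "img" (400x640x3 uint8, red, green, blue), "K" (3x3 intrinsics, pixels), "T" (4x4, takes a point from camera to world coordinates). Camera axes: x right, y down, z forward; pixel columns grow to the right and rows downward; lengths in mm; the calibration is good to about 2 mm. A picture is of the moment at which its call begins. There is no depth.
- r.hand_in(): hands the job in; it is judged then, once.
Trained networks look in a picture, given as the dict that the camera call returned (one of the last four; its "shot" number tells which), for a name from the list of things; names that differ only in an ending like _2 or _b are one class to them, and where a whole thing is asked for, a point or a joint stands for the part that bears it (a point fixed in the world has none). Each returns a list of dicts, best first, with "p" (0 to 1); they miss things now and then, are a little off and sometimes report something else, mostly with a low value. They report only what shows in the picture. A call takes as long as a camera call. They do not tell look-alikes from the thing itself.
- r.recognise(target, picture): "uv" ([column, row] in pixels, amid what is visible of it).
- r.place_of(target, picture): "uv" ([column, row] in pixels: a listed point, or the origin of a listed thing).
The state is a dict: "time_s": time; "q": joint angles; "qd": joint speeds; "effort": joint torques, N m; "tool_pos": TCP position; "tool_rot": TCP orientation; "force": force on the tool from outside, world axes, zero at the start; "wrist_torque": the same for the moment, N m; "gripper_width": finger opening in mm; "finger_force": force on a finger pad.
Only numpy, scipy, OpenCV 4.12 (cv2) and the standard library are available. Lean on these libraries where they do the work, as an engineer would, in place of code of your own. Each camera call takes 0.05 s, during which the arm holds its last target. There are 200 camera calls.

## Working session

There is one attempt and no reset: what is moved stays moved. The work goes in short steps, Python scripts to look and compute and a tool call to move; the robot and the scene stay as the last step left them, time stands still between calls to the robot, and variables do not carry over. Pictures are saved under pics/ and viewed, at most 13 in all, crops included, and the job is handed in when it is done.

Besides the shell and the picture viewer there is one more tool, called after "Emit:" as name(argument=value, ...) on one line, values as JSON. send_rows: Moves the arm, as the interface text tells. Its arguments: {"type":"object","properties":{"commands":{"type":"array"},"squeeze":{"type":"number"}},"required":["commands"]}

```bash
ls; mkdir -p pics
cat > h.py <<'E'
import numpy as np, cv2
from cell import r
from scipy.spatial.transform import Rotation as R
def save(f,n,box=None,s=1):
    im=f["img"][:,:,::-1]
    if box: im=im[box[1]:box[3],box[0]:box[2]]
    if s!=1: im=cv2.resize(im,None,fx=s,fy=s,interpolation=cv2.INTER_CUBIC)
    cv2.imwrite("pics/"+n,np.ascontiguousarray(im))
def w(f,uv,z):
    K=np.array(f["K"]);T=np.array(f["T"])
    d=T[:3,:3]@np.linalg.solve(K,[uv[0],uv[1],1]);o=T[:3,3]
    return o+d*(z-o[2])/d[2]
def px(f,p):
    T=np.linalg.inv(np.array(f["T"]));c=T[:3,:3]@np.array(p)+T[:3,3];u=np.array(f["K"])@c
    return u[:2]/u[2]
E
python3 - <<'E'
from h import *
Z=dict(rack=0,bay_left=5,bay_right=5,press_seat=22,spacer_plate_centre=14,pressing_plate_centre=14,bottle_centre=47,jar_centre=43,punch_box=0,measure=0,cone=0,tape_roll=0)
for n in("scene","top"):
    f=r.grab_frame(n); save(f,n+"0.png"); print(n,np.array(f["T"])[:3,3].round())
    for k,z in Z.items():
        print(k,[(np.round(d["uv"]).tolist(),round(d["p"],2),w(f,d["uv"],z)[:2].round().tolist()) for d in r.place_of(k,f)[:3]])
o=r.get_obs();print(R.from_rotvec(o["tool_rot"]).as_matrix().round(3),o["gripper_width"],o["tool_pos"])
E
```

```text
pics
scene [210. 865. 883.]
rack [([326.0, 232.0], 0.63, [504.0, 306.0])]
bay_left [([323.0, 250.0], 0.88, [484.0, 362.0]), ([294.0, 298.0], 0.67, [472.0, 512.0])]
bay_right [([322.0, 206.0], 0.85, [557.0, 239.0])]
press_seat [([385.0, 192.0], 0.76, [426.0, 114.0])]
spacer_plate_centre [([324.0, 249.0], 0.58, [479.0, 363.0]), ([295.0, 299.0], 0.43, [467.0, 518.0])]
pressing_plate_centre [([320.0, 205.0], 0.81, [561.0, 243.0])]
bottle_centre [([250.0, 322.0], 0.83, [509.0, 625.0]), ([266.0, 275.0], 0.83, [547.0, 515.0])]
jar_centre [([294.0, 301.0], 0.89, [457.0, 534.0])]
punch_box []
measure [([367.0, 239.0], 0.8, [402.0, 270.0])]
cone [([266.0, 201.0], 0.69, [706.0, 302.0])]
tape_roll [([264.0, 237.0], 0.69, [637.0, 407.0]), ([350.0, 251.0], 0.59, [423.0, 325.0])]
top [402. 292. 982.]
rack [([329.0, 234.0], 0.62, [506.0, 297.0])]
bay_left [([301.0, 242.0], 0.81, [487.0, 366.0])]
bay_right [([350.0, 213.0], 0.93, [556.0, 246.0])]
press_seat [([414.0, 261.0], 0.89, [438.0, 100.0])]
spacer_plate_centre [([305.0, 246.0], 0.7, [476.0, 354.0]), ([413.0, 262.0], 0.57, [437.0, 100.0])]
pressing_plate_centre [([347.0, 212.0], 0.74, [556.0, 253.0])]
bottle_centre [([186.0, 232.0], 0.86, [508.0, 632.0]), ([233.0, 213.0], 0.8, [552.0, 522.0]), ([315.0, 266.0], 0.49, [428.0, 329.0])]
jar_centre [([226.0, 254.0], 0.83, [456.0, 536.0]), ([232.0, 255.0], 0.59, [455.0, 522.0])]
punch_box []
measure [([340.0, 279.0], 0.57, [399.0, 272.0]), ([333.0, 234.0], 0.56, [506.0, 288.0])]
cone [([329.0, 154.0], 0.78, [709.0, 295.0])]
tape_roll [([278.0, 180.0], 0.77, [644.0, 423.0]), ([227.0, 256.0], 0.53, [454.0, 545.0])]
[[ 0.927  0.375  0.   ]
 [ 0.375 -0.927 -0.   ]
 [-0.     0.    -1.   ]] 85.68462851127785 [ 206.45017851 -509.7678868   253.34961006]
```

Run:
```python
import cv2
a=cv2.imread("pics/top0.png")[100:350,130:480];b=cv2.imread("pics/scene0.png")[120:370,200:450]
cv2.imwrite("pics/t.png",cv2.resize(a,None,fx=2.28,fy=2.28,interpolation=2));cv2.imwrite("pics/s.png",cv2.resize(b,None,fx=2.3,fy=2.3,interpolation=2))
```

```text
(no output)
```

View pics/t.png

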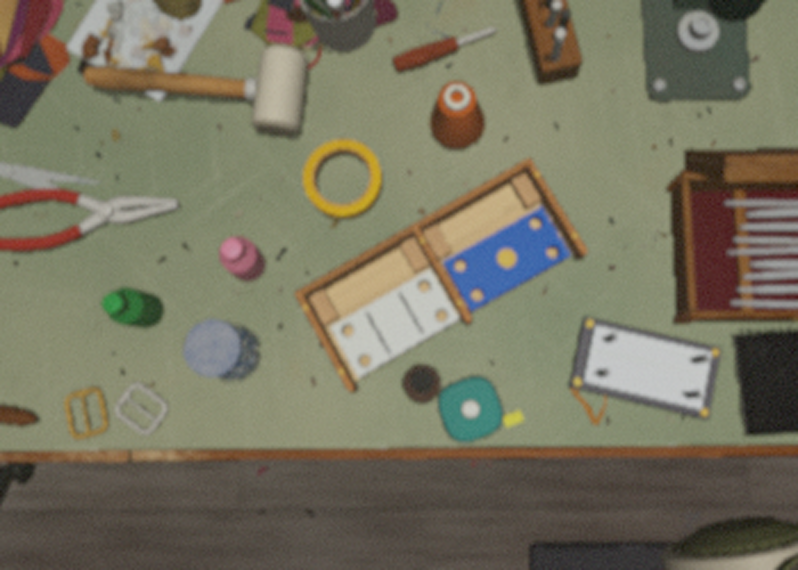

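View pics/s.png

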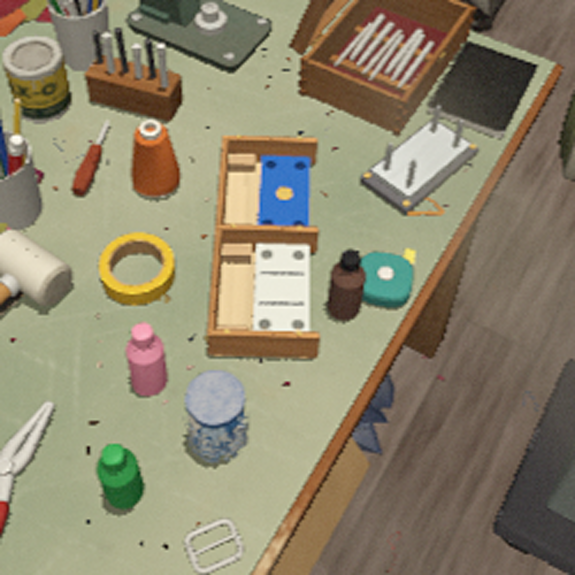

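View pics/top0.png

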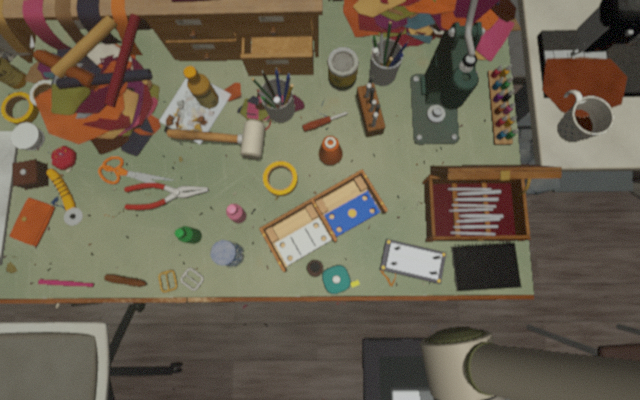

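The crops show:
- **Bottles:** the brown dye bottle is at top (314,268), in front of the left bay next to the tape measure. The green (186,233) and pink (235,213) ones are look-alikes. Only the brown one with a black cap fits the description.
- **Jar:** at (224,254).
- **Plates:** white in the left bay at (303,243), blue in the right bay at (351,213).
- **Press:** at (413,261), with four posts.

Next I'll fit the outlines.

```bash
cat >> h.py <<'E'
def rect(f,seed,z,lo,hi,win=70):
    """largest HSV blob near seed -> (centre, sides, yaw of long side from world y deg) on plane z"""
    hsv=cv2.cvtColor(f["img"],cv2.COLOR_RGB2HSV);m=cv2.inRange(hsv,np.array(lo),np.array(hi))
    k=np.zeros_like(m);u,v=map(int,seed);k[max(v-win,0):v+win,max(u-win,0):u+win]=255;m&=k
    m=cv2.morphologyEx(m,cv2.MORPH_OPEN,np.ones((3,3)))
    c=max(cv2.findContours(m,0,cv2.CHAIN_APPROX_NONE)[0],key=cv2.contourArea)
    P=np.array([w(f,p[0],z)[:2] for p in c],np.float32)
    ctr,_,_=rr=cv2.minAreaRect(P);b=cv2.boxPoints(rr);e=[b[1]-b[0],b[2]-b[1]];L=[np.linalg.norm(x) for x in e]
    l=e[int(L[1]>L[0])];yaw=np.degrees(np.arctan2(-l[0],l[1]));yaw=(yaw+90)%180-90
    return np.round(ctr,1),np.round(sorted(L),1),round(float(yaw),1)
E
python3 - <<'E'
from h import *
for n,s in(("top",dict(w=(303,243),b=(351,213),p=(413,261),d=(314,266))),("scene",dict(w=(323,247),b=(323,203),p=(383,190),d=(351,247)))):
    f=r.grab_frame(n);hsv=cv2.cvtColor(f["img"],cv2.COLOR_RGB2HSV)
    print(n,[hsv[v,u].tolist() for u,v in s.values()])
    print("white",rect(f,s["w"],23,(0,0,150),(180,45,255),35))
    print("blue",rect(f,s["b"],23,(100,120,60),(125,255,255),40))
    print("press",rect(f,s["p"],22,(0,0,150),(180,45,255),40))
    print("bottle rect z47",rect(f,s["d"],47,(0,0,0),(180,255,75),18), [ (np.round(d["uv"]).tolist(),round(d["p"],2)) for d in r.recognise("bottle",f)])
E
```

```text
top [[34, 10, 199], [24, 140, 198], [90, 1, 196], [39, 30, 60]]
white (array([487. , 359.7]), array([ 63.5, 122.2], dtype=float32), 29.9)
blue (array([552.7, 242.1]), array([ 56.6, 118.1], dtype=float32), 28.5)
press (array([439.4, 100.2]), array([ 60.7, 121.9], dtype=float32), -13.8)
bottle rect z47 (array([427.2, 331. ]), array([24.5, 25.3], dtype=float32), -64.1) [([189.0, 231.0], 0.92), ([233.0, 214.0], 0.78), ([303.0, 242.0], 0.75), ([314.0, 267.0], 0.54), ([319.0, 208.0], 0.45), ([330.0, 150.0], 0.31)]
scene [[28, 18, 236], [22, 135, 228], [30, 8, 216], [6, 109, 68]]
white (array([487.5, 357.8]), array([ 60.5, 114.2], dtype=float32), 29.8)
blue (array([555.4, 236.6]), array([ 57.2, 106.5], dtype=float32), 28.3)
press (array([438.5, 100.2]), array([ 63.1, 123.6], dtype=float32), -13.7)
bottle rect z47 (array([412.2, 355.9]), array([36.5, 40.3], dtype=float32), 24.6) [([264.0, 276.0], 0.81), ([350.0, 244.0], 0.7), ([253.0, 327.0], 0.66)]
```

Emit:
send_rows(commands=[[1, 0, 0, 0, 0, 0, -10.7], [1, 0, -55, -5, 0, 0, -10.7], [1, 0, -60, -5, 0, 0, -10.7], [1, 0, -60, 0, 0, 0, -10.7]])

```text
time_s: 2.0
tool_pos: [91.1, -387.5, 263.8]
tool_rot: [2.663, 1.665, -0.001]
force: [-1.2, -1.2, -0.2]
gripper_width: 85.1
finger_force: 0.0
```

```bash
cat >> h.py <<'E'
def pose():
    o=r.get_obs();M=R.from_rotvec(o["tool_rot"]).as_matrix();return np.array(o["tool_pos"]),M,o
def plan(wps,step=60,dyaw=10.5):
    """wps: (x,y,z,yaw of tool y) -> prints tool-axes rows from the measured pose"""
    p,M,_=pose();y=np.degrees(np.arctan2(M[1,1],M[0,1]));print("at",p.round(1),"yaw",y.round(1),"tilt",np.degrees(np.arccos(-M[2,2])).round(2))
    for q in wps:
        d=np.array(q[:3])-p;dy=(q[3]-y+180)%360-180;n=max(1,int(np.ceil(max(np.linalg.norm(d)/step,abs(dy)/dyaw))))
        for i in range(n):
            a=np.radians(y+dy*i/n);ty=np.array([np.cos(a),np.sin(a),0]);tz=np.array([0,0,-1]);tx=np.cross(ty,tz)
            print([*(float(round(v@d/n,1)) for v in(tx,ty,tz)),0,0,float(round(-dy/n,1))])
        p=np.array(q[:3],float);y=q[3];print("--",q)
E
python3 - <<'E'
from h import *
f=r.grab_frame("scene");print(w(f,(350.5,244),47).round())
plan([(360,-120,262,12),(427,329,175,29.4)])
E
```

```text
[420. 336.  47.]
at [  88.2 -384.6  263.6] yaw -25.4 tilt 0.14
[50.8, 18.9, 0.2, 0, 0, -5.3]
[48.8, 23.5, 0.2, 0, 0, -5.3]
[46.4, 28.0, 0.2, 0, 0, -5.3]
[43.6, 32.2, 0.2, 0, 0, -5.3]
[40.4, 36.1, 0.2, 0, 0, -5.3]
[36.9, 39.7, 0.2, 0, 0, -5.3]
[33.0, 43.0, 0.2, 0, 0, -5.3]
-- (360, -120, 262, 12)
[53.2, 19.9, 10.9, 0, 0, -2.2]
[52.4, 21.9, 10.9, 0, 0, -2.2]
[51.5, 23.8, 10.9, 0, 0, -2.2]
[50.6, 25.8, 10.9, 0, 0, -2.2]
[49.5, 27.7, 10.9, 0, 0, -2.2]
[48.5, 29.5, 10.9, 0, 0, -2.2]
[47.3, 31.4, 10.9, 0, 0, -2.2]
[46.1, 33.1, 10.9, 0, 0, -2.2]
-- (427, 329, 175, 29.4)
```

Emit:
send_rows(commands=[[1, 51, 19, 0, 0, 0, -5.3], [1, 49, 23.5, 0, 0, 0, -5.3], [1, 46.5, 28, 0, 0, 0, -5.3], [1, 43.5, 32, 0, 0, 0, -5.3], [1, 40.5, 36, 0, 0, 0, -5.3]])

```text
time_s: 2.68
tool_pos: [290.5, -202.0, 263.8]
tool_rot: [2.215, 2.226, -0.0]
force: [0.6, -0.7, -0.4]
gripper_width: 85.3
finger_force: 0.0
```

Emit:
send_rows(commands=[[1, 37, 40, 0, 0, 0, -5.3], [1, 33, 43, 0, 0, 0, -5.3], [1, 53, 20, 11, 0, 0, -2.2], [1, 52.5, 22, 11, 0, 0, -2.2], [1, 51.5, 24, 11, 0, 0, -2.2]])

```text
time_s: 3.3
tool_pos: [398.3, 40.5, 230.4]
tool_rot: [1.86, 2.531, 0.001]
force: [0.5, -0.2, -0.1]
gripper_width: 85.3
finger_force: 0.0
```

Emit:
send_rows(commands=[[1, 50.5, 26, 11, 0, 0, -2.2], [1, 49.5, 27.5, 11, 0, 0, -2.2], [1, 48.5, 29.5, 11, 0, 0, -2.2], [1, 47.5, 31.5, 11, 0, 0, -2.2], [1, 46, 33, 11, 0, 0, -2.2]])

```text
time_s: 3.92
tool_pos: [445.7, 320.5, 175.2]
tool_rot: [1.608, 2.698, 0.0]
force: [0.2, -0.8, 1.3]
gripper_width: 85.8
finger_force: 0.0
```

Run:
```python
from h import *
plan([(426,330,175,29.4),(426,330,55,29.4)])
f=r.grab_frame("scene");g=r.grab_frame("top")
a=f["img"][140:300,240:440];b=g["img"][180:340,240:440]
cv2.imwrite("pics/c1.png",cv2.resize(np.hstack([a,b])[:,:,::-1],None,fx=2,fy=2,interpolation=2))
print(px(f,(426,330,95)),px(f,(426,330,47)),px(g,(426,330,95)))
```

```text
at [445.7 320.5 175.2] yaw 28.4 tilt 0.03
[17.7, -12.8, 0.2, 0, 0, -1.0]
-- (426, 330, 175, 29.4)
[0.0, 0.0, 60.0, 0, 0, -0.0]
[0.0, 0.0, 60.0, 0, 0, -0.0]
-- (426, 330, 55, 29.4)
[350.86699495 229.94755534] [349.40013627 241.28312404] [314.2130417  266.34459754]
```

View pics/c1.png

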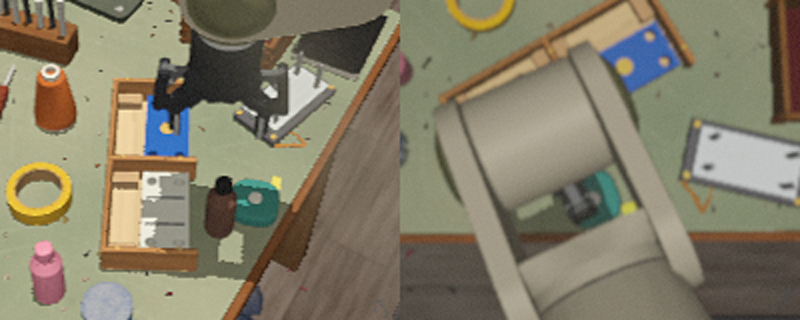

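The scene view (left half) shows the brown bottle's cap at about (351,231), within 1 px of my prediction. The gripper is above it.

Emit:
send_rows(commands=[[1, 17.7, -12.8, 0, 0, 0, -1], [1, 0, 0, 40, 0, 0, 0], [1, 0, 0, 45, 0, 0, 0], [1, 0, 0, 35, 0, 0, 0], [0.3, 0, 0, 0, 0, 0, 0]], squeeze=25)

```text
time_s: 4.65
tool_pos: [424.3, 326.9, 54.5]
tool_rot: [-1.586, -2.709, 0.006]
force: [-0.3, 0.4, 0.3]
gripper_width: 70.0
finger_force: 0.0
```

Emit:
send_rows(commands=[[0, 0, 0, 0, 0, 0, 0], [0, 0, 0, 0, 0, 0, 0], [0, 0, 0, 0, 0, 0, 0], [0, 0, 0, 0, 0, 0, 0]])

```text
time_s: 5.15
tool_pos: [426.4, 328.1, 57.5]
tool_rot: [1.586, 2.71, 0.004]
force: [-0.6, -1.8, 6.5]
gripper_width: 37.0
finger_force: 24.7
```

Run:
```python
from h import *
print(pose()[2]["gripper_width"]);z=pose()[0][2]
plan([(426,330,z+60,29.4),(390,460,z+60,29.4),(390,460,z,29.4)])
```

```text
36.98996118133564
at [426.4 328.1  57.5] yaw 29.3 tilt 0.17
[0.9, 0.3, -30.0, 0, 0, -0.0]
[0.9, 0.3, -30.0, 0, 0, -0.0]
-- (426, 330, np.float64(117.48481394572593), 29.4)
[43.6, 10.8, 0.0, 0, 0, -0.0]
[43.6, 10.8, 0.0, 0, 0, -0.0]
[43.6, 10.8, 0.0, 0, 0, -0.0]
-- (390, 460, np.float64(117.48481394572593), 29.4)
[0.0, 0.0, 30.0, 0, 0, -0.0]
[0.0, 0.0, 30.0, 0, 0, -0.0]
-- (390, 460, np.float64(57.484813945725925), 29.4)
```

Emit:
send_rows(commands=[[0, 0, 0, -30, 0, 0, 0], [0, 0, 0, -30, 0, 0, 0], [0, 43, 11, 0, 0, 0, 0], [0, 43, 11, 0, 0, 0, 0], [0, 43, 11, 0, 0, 0, 0]])

```text
time_s: 5.78
tool_pos: [391.1, 457.9, 117.0]
tool_rot: [1.586, 2.711, 0.003]
force: [0.5, -0.4, -1.2]
gripper_width: 36.7
finger_force: 26.1
```

Emit:
send_rows(commands=[[0, 0, 0, 0, 0, 0, 0], [0, 0, 0, 30, 0, 0, 0], [0, 0, 0, 20, 0, 0, 0], [0, 0, 0, 5, 0, 0, 0], [0, 0, 0, 0, 0, 0, 0]])

```text
time_s: 6.4
tool_pos: [391.9, 456.3, 61.3]
tool_rot: [1.587, 2.711, 0.001]
force: [-0.1, -0.4, -0.7]
gripper_width: 36.8
finger_force: 26.1
```

Run:
```python
from h import *
p,M,o=pose();print(p.round(1),o["force"],o["gripper_width"],o["finger_force"])
g=r.grab_frame("scene");save(g,"c2.png",(200,160,440,380),2.5);print(px(g,(p[0],p[1],0)),px(g,(p[0],p[1],95)))
```

```text
[391.9 456.3  61.3] [-0.11467733 -0.35616457 -0.69664477] 36.82672744965329 26.065582857700065
[335.58256547 296.41810474] [337.62640929 276.41323585]
```

View pics/c2.png

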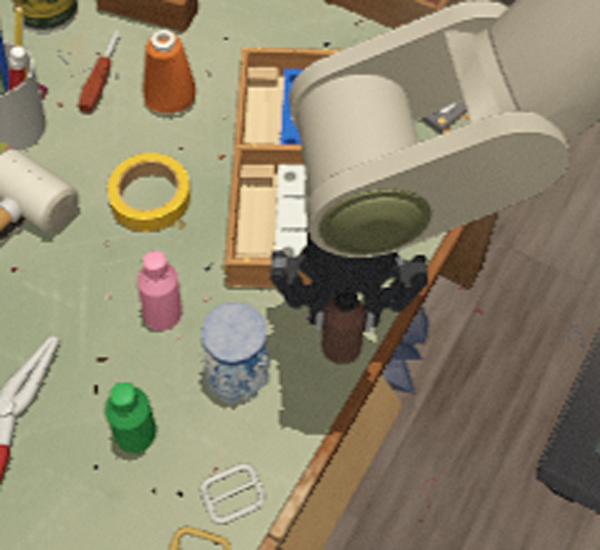

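The bottle hangs just above the table at crop (342,340), clear of the jar and about 12 mm beyond the required clearance line. I'll lower it the last few mm and release.

Emit:
send_rows(commands=[[0, 0, 0, 2.5, 0, 0, 0], [0, 0, 0, 1.5, 0, 0, 0], [0, 0, 0, 0, 0, 0, 0]])

```text
time_s: 6.82
tool_pos: [391.6, 456.7, 57.5]
tool_rot: [1.586, 2.711, 0.002]
force: [-1.1, -1.7, 4.3]
gripper_width: 36.8
finger_force: 26.8
```

Emit:
send_rows(commands=[[0.35, 0, 0, 0, 0, 0, 0], [0.6, 0, 0, 0, 0, 0, 0], [0.6, 0, 0, 0, 0, 0, 0], [0.6, 0, 0, -50, 0, 0, 0], [0.9, 0, 0, -60, 0, 0, 0]])

```text
time_s: 7.45
tool_pos: [391.1, 456.2, 166.9]
tool_rot: [-1.586, -2.711, 0.004]
force: [1.1, 1.2, -0.1]
gripper_width: 68.1
finger_force: 0.0
```

Run:
```python
from h import *
plan([(487,359,150,29.4)])
g=r.grab_frame("scene")
print([(np.round(d["uv"]).tolist(),round(d["p"],2),w(g,d["uv"],47)[:2].round().tolist()) for d in r.place_of("bottle_centre",g)])
```

```text
at [391.1 456.2 166.9] yaw 29.3 tilt 0.16
[-43.9, 12.0, 5.6, 0, 0, -0.0]
[-43.9, 12.0, 5.6, 0, 0, -0.0]
[-43.9, 12.0, 5.6, 0, 0, -0.0]
-- (487, 359, 150, 29.4)
[([336.0, 290.0], 0.69, [389.0, 463.0]), ([268.0, 276.0], 0.68, [542.0, 514.0]), ([251.0, 326.0], 0.64, [502.0, 632.0]), ([262.0, 238.0], 0.44, [616.0, 435.0])]
```

Emit:
send_rows(commands=[[1, -44, 12, 6, 0, 0, 0], [1, -44, 12, 5, 0, 0, 0], [1, -44, 12, 6, 0, 0, 0], [1, 0, 0, 0, 0, 0, 0], [1, 0, 0, 30, 0, 0, 0]])

```text
time_s: 8.18
tool_pos: [488.3, 359.7, 120.7]
tool_rot: [1.586, 2.709, 0.006]
force: [0.2, 0.7, -0.5]
gripper_width: 85.7
finger_force: 0.0
```

Run:
```python
from h import *
plan([(487,359,32,29.4)])
g=r.grab_frame("scene");save(g,"c3.png",(270,170,420,290),4)
```

```text
at [488.3 359.7 120.7] yaw 29.3 tilt 0.25
[-0.0, -0.7, 44.3, 0, 0, -0.0]
[-0.0, -0.7, 44.3, 0, 0, -0.0]
-- (487, 359, 32, 29.4)
```

View pics/c3.png

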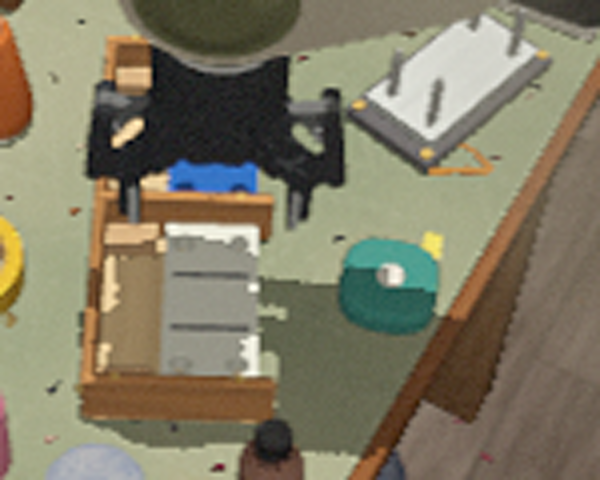

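The fingers are either side of the white plate: rear one at crop (130,200), front one at (297,205). The measure is clear, so I'll descend.

Emit:
send_rows(commands=[[1, 0, -1, 40, 0, 0, 0], [1, 0, 0, 30, 0, 0, 0], [1, 0, 0, 14, 0, 0, 0], [1, 0, 0, 0, 0, 0, 0], [1, 0, 0, 0, 0, 0, 0]])

```text
time_s: 8.85
tool_pos: [487.1, 359.1, 36.8]
tool_rot: [1.585, 2.711, 0.003]
force: [0.1, 0.1, -0.1]
gripper_width: 85.3
finger_force: 0.0
```

Emit:
send_rows(commands=[[0.72, 0, 0, 0, 0, 0, 0], [0.6, 0, 0, 0, 0, 0, 0], [0.5, 0, 0, 0, 0, 0, 0], [0.5, 0, 0, 0, 0, 0, 0]], squeeze=40)

```text
time_s: 9.35
tool_pos: [487.1, 358.9, 36.9]
tool_rot: [1.586, 2.711, 0.003]
force: [-1.0, -0.7, 7.2]
gripper_width: 58.4
finger_force: 41.7
```

Emit:
send_rows(commands=[[0.85, 0, 0, 0, 0, 0, 0], [0.85, 0, 0, 0, 0, 0, 0], [0.85, 0, 0, 5, 0, 0, 0], [0.6, 0, 0, 0, 0, 0, 0], [0.5, 0, 0, 0, 0, 0, 0]])

```text
time_s: 9.98
tool_pos: [486.5, 358.5, 30.2]
tool_rot: [-1.586, -2.711, 0.001]
force: [0.4, 0.1, -1.0]
gripper_width: 59.1
finger_force: 43.8
```

Emit:
send_rows(commands=[[0.5, 0, 0, 0, 0, 0, 0], [0.5, 0, 0, 0, 0, 0, 0], [0.5, 0, 0, -20, 0, 0, 0], [0.5, 0, 0, 0, 0, 0, 0]], squeeze=60)

```text
time_s: 10.48
tool_pos: [487.2, 358.9, 51.3]
tool_rot: [1.586, 2.711, 0.003]
force: [0.4, -0.8, -2.9]
gripper_width: 58.4
finger_force: 65.5
```

Run:
```python
from h import *
plan([(487,359,140,29.4),(439,100,128,-13.7)])
```

```text
at [487.2 358.9  51.3] yaw 29.3 tilt 0.13
[0.1, -0.0, -44.3, 0, 0, -0.0]
[0.1, -0.0, -44.3, 0, 0, -0.0]
-- (487, 359, 140, 29.4)
[-40.4, -33.8, 2.4, 0, 0, 8.6]
[-45.0, -27.4, 2.4, 0, 0, 8.6]
[-48.6, -20.3, 2.4, 0, 0, 8.6]
[-51.1, -12.8, 2.4, 0, 0, 8.6]
[-52.4, -5.0, 2.4, 0, 0, 8.6]
-- (439, 100, 128, -13.7)
```

Emit:
send_rows(commands=[[0.5, 0, 0, -40, 0, 0, 0], [0.5, 0, 0, -48, 0, 0, 0], [0.5, 0, 0, 0, 0, 0, 0]])

```text
time_s: 10.85
tool_pos: [487.8, 359.2, 141.2]
tool_rot: [1.584, 2.709, 0.008]
force: [-0.5, 0.1, -3.4]
gripper_width: 57.9
finger_force: 66.4
```

Emit:
send_rows(commands=[[0.5, -40.4, -33.8, 2.4, 0, 0, 8.6], [0.5, -45, -27.4, 2.4, 0, 0, 8.6], [0.5, -48.6, -20.3, 2.4, 0, 0, 8.6], [0.5, -51, -12.8, 2.4, 0, 0, 8.6], [0.5, -52.4, -5, 2.4, 0, 0, 8.6]])

```text
time_s: 11.48
tool_pos: [437.2, 98.3, 125.0]
tool_rot: [-2.473, -1.935, 0.003]
force: [0.7, -0.3, -2.8]
gripper_width: 58.3
finger_force: 66.3
```

Emit:
send_rows(commands=[[0.5, 0, 0, 0, 0, 0, 0], [0.5, 0, 0, 0, 0, 0, 0]])

```text
time_s: 11.72
tool_pos: [438.2, 100.0, 125.7]
tool_rot: [-2.469, -1.941, 0.002]
force: [1.5, 0.7, -2.9]
gripper_width: 58.4
finger_force: 66.3
```

Run:
```python
from h import *
plan([(439,100,128,-13.7)])
p,M,o=pose();print(o["gripper_width"],o["force"])
f=r.grab_frame("scene");g=r.grab_frame("top")
a=f["img"][110:240,300:480];b=g["img"][190:320,330:510]
cv2.imwrite("pics/c4.png",cv2.resize(np.hstack([a,b])[:,:,::-1],None,fx=2.2,fy=2.2,interpolation=2))
for n,c,s in(("scene",f,(383,170)),("top",g,(413,261))):
    print(n,[(k,np.round(d["uv"],1).tolist(),round(d["p"],2),w(c,d["uv"],z)[:2].round(1).tolist()) for k,z in(("spacer_plate_centre",p[2]-26.5+9),("press_seat",22)) for d in r.place_of(k,c)[:2]])
    try: print(rect(c,px(c,(p[0],p[1],p[2]-9)),p[2]-8.5,(0,0,150),(180,45,255),45))
    except Exception as e: print(e)
```

```text
at [438.2 100.  125.7] yaw -13.6 tilt 0.09
[0.2, 0.8, -2.3, 0, 0, 0.1]
-- (439, 100, 128, -13.7)
58.35508919569589 [ 1.51724686  0.67127541 -2.88960601]
scene [('spacer_plate_centre', [389.1, 168.4], 0.71, [430.2, 105.1]), ('press_seat', [382.5, 188.3], 0.56, [437.6, 103.5])]
(array([443.9,  99.9]), array([26.4, 30.5], dtype=float32), 31.8)
top [('spacer_plate_centre', [419.8, 263.8], 0.96, [429.0, 104.9]), ('press_seat', [414.5, 257.8], 0.89, [445.7, 98.1])]
(array([453.8,  38.9]), array([60.6, 68.1], dtype=float32), 85.9)
```

View pics/c4.png

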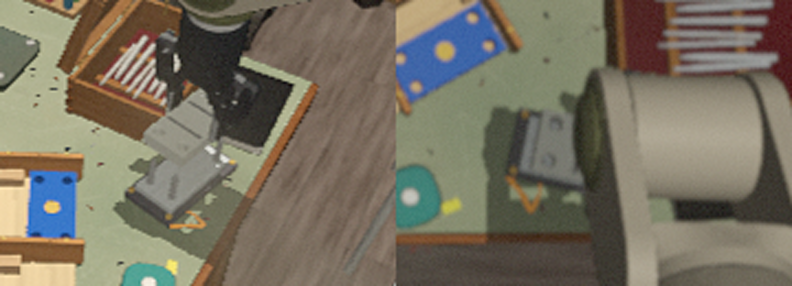

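The spacer is held flat above the press at scene (386,168). I'll overlay its predicted outline to measure the in-hand offset.

```bash
cat >> h.py <<'E'
def overlay(c,n,ctr,yaw,ztop,box,s,posts=(439,100.2,-13.7),zpost=66):
    im=cv2.resize(np.ascontiguousarray(c["img"][box[1]:box[3],box[0]:box[2],::-1]),None,fx=s,fy=s,interpolation=cv2.INTER_CUBIC)
    def P(x,y,z,o,a):
        a=np.radians(a);q=px(c,(o[0]+x*np.cos(a)-y*np.sin(a),o[1]+x*np.sin(a)+y*np.cos(a),z));return tuple(int(round(v)) for v in((q[0]-box[0]+.5)*s,(q[1]-box[1]+.5)*s))
    sg=[(-1,-1),(1,-1),(1,1),(-1,1)]
    for z,col in((ztop,(0,0,255)),(ztop-18,(255,0,255))):
        cv2.polylines(im,[np.array([P(30*i,60*j,z,ctr,yaw) for i,j in sg])],True,col,1)
    for i,j in sg:
        cv2.circle(im,P(18*i,46*j,ztop,ctr,yaw),4,(0,255,255),1)
        cv2.line(im,P(18*i,46*j,22,posts,posts[2]),P(18*i,46*j,zpost,posts,posts[2]),(0,255,0),1)
    cv2.imwrite("pics/"+n,im)
E
python3 - <<'E'
from h import *
p,M,o=pose();f=r.grab_frame("scene");overlay(f,"c5.png",p[:2],-13.6,p[2]-8.5,(345,130,425,210),7.4)
E
```

```text
(no output)
```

View pics/c5.png

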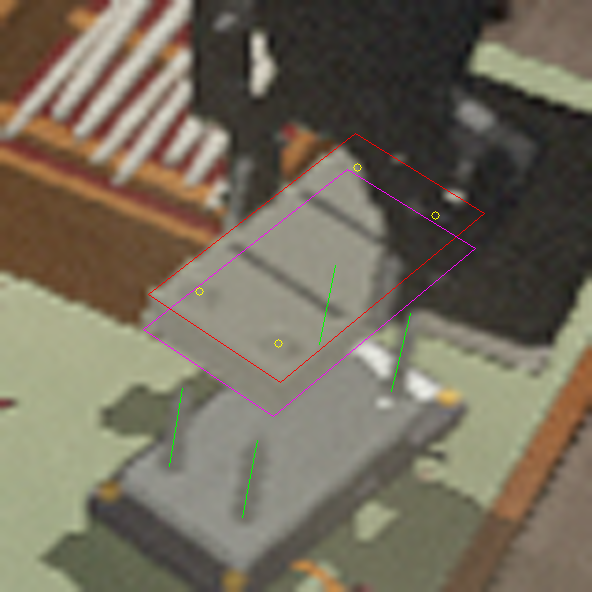

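```bash
cat >> h.py <<'E'
def darkspot(c,q,win=5,sig=1.0):
    """sub-pixel centroid of the dark blob near pixel q"""
    g=cv2.GaussianBlur(cv2.cvtColor(c["img"],cv2.COLOR_RGB2GRAY).astype(np.float32),(0,0),.6)
    u,v=np.round(q).astype(int);a=g[v-win:v+win+1,u-win:u+win+1];d=np.clip(np.median(a)-4-a,0,None)
    Y,X=np.mgrid[-win:win+1,-win:win+1];return np.array([u+(d*X).sum()/d.sum(),v+(d*Y).sum()/d.sum()])
E
python3 - <<'E'
from h import *
p,M,o=pose();f=r.grab_frame("scene");g=cv2.cvtColor(f["img"],cv2.COLOR_RGB2GRAY)
a=np.radians(-13.6);C,S=np.cos(a),np.sin(a)
for i,j in((-1,1),(1,1)):
    pass
for x,y in((18,46),(-18,46)):
    P=p[:2]+[x*C-y*S,x*S+y*C];q=px(f,(*P,p[2]-8.5));print(x,y,"pred",q.round(1))
print(g[165:186:1,362:388])
E
```

```text
18 46 pred [371.4 168.8]
-18 46 pred [382.1 175.8]
[[ 82  79  82  85  81  83  78  90 148 157 152 149 150 150 150 151 138 110
  109 134 149 150 145 150 148 145]
 [ 84  85  81  84  83  78  84 146 160 151 150 147 147 150 150 149 149 142
  122 108 122 145 147 149 149 146]
 [ 80  80  82  83  79  87 135 154 152 156 155 149 152 148 148 148 149 151
  151 137 109 102 131 146 147 147]
 [ 82  82  81  95  97 138 154 147 141 141 143 147 148 152 148 149 149 146
  145 149 142 124 102 117 143 149]
 [ 81  82  80 145 160 155 152 139 136 143 141 132 138 147 149 150 151 148
  148 153 148 150 137 108 100 121]
 [ 79  83  76 121 148 150 150 143 140 142 143 131 136 144 146 151 148 147
  147 148 147 146 150 142 121 104]
 [ 79  77  85 118 137 136 147 149 149 145 140 143 147 149 152 150 147 147
  148 147 149 147 147 146 152 137]
 [ 83  79 134 143 132 133 136 142 149 150 151 148 149 148 148 148 151 146
  151 147 146 149 148 148 149 148]
 [ 98  85 125 139 135 135 136 132 136 146 150 150 148 148 147 147 147 146
  151 151 149 147 144 147 148 143]
 [175 136 136 140 133 133 135 134 133 134 140 146 149 149 149 147 14
[... 540 characters left out ...]
33 133 136
  144 146 147 148 148 141 134 131]
 [170 168 170 168 168 169 170 168 170 138 107 133 139 136 131 133 134 131
  134 142 145 146 145 132 132 131]
 [170 166 166 170 170 172 170 135  99 105 106 102 111 125 133 133 135 132
  133 134 134 137 131 131 133 136]
 [132  96  97 148 171 169 132 108 110 107 104 104  96 117 133 137 131 133
  137 131 136 132 133 131 134 137]
 [ 96 101 102 104 102 100 102 118 112 108  95  95 130 149 143 138 137 133
  135 130 132 130 131 135 139 142]
 [102 105 106 103 104 100 107 120 113  95  93 136 150 144 145 143 141 140
  134 134 133 131 135 137 140 140]
 [103 103 101 104 103  95 105 117 102 102 138 144 145 145 145 143 141 144
  142 135 135 139 140 143 143 139]]
```

The hole spots sit at (371.8,169.4) and (382.6,176.2). That's within 0.5 px (under 1 mm) of prediction, so the plate is centred in the hand and I can lower it.

Emit:
send_rows(commands=[[0.5, 0, 0.8, 15, 0, 0, 0], [0.5, 0, 0, 14, 0, 0, 0], [0.5, 0, 0, 4, 0, 0, 0], [0.5, 0, 0, 4, 0, 0, 0], [0.5, 0, 0, 0, 0, 0, 0]])

```text
time_s: 12.75
tool_pos: [439.3, 99.6, 89.6]
tool_rot: [2.47, 1.941, 0.0]
force: [-0.1, 0.1, -2.2]
gripper_width: 58.6
finger_force: 66.3
```

Emit:
send_rows(commands=[[0.5, 0, 0, 4, 0, 0, 0], [0.5, 0, 0, 4, 0, 0, 0], [0.5, 0, 0, 4, 0, 0, 0], [0.5, 0, 0, 0, 0, 0, 0]])

```text
time_s: 13.25
tool_pos: [439.1, 99.6, 77.2]
tool_rot: [-2.469, -1.941, 0.001]
force: [0.3, 0.1, -2.6]
gripper_width: 58.3
finger_force: 66.3
```

Threaded with no contact force, so I'll continue.

Emit:
send_rows(commands=[[0.5, 0, 0, 6, 0, 0, 0], [0.5, 0, 0, 6, 0, 0, 0], [0.5, 0, 0, 6, 0, 0, 0], [0.5, 0, 0, 5, 0, 0, 0], [0.5, 0, 0, 0, 0, 0, 0]])

```text
time_s: 13.88
tool_pos: [439.1, 99.6, 54.1]
tool_rot: [-2.469, -1.941, 0.001]
force: [0.3, 0.2, -3.0]
gripper_width: 58.6
finger_force: 66.3
```

Emit:
send_rows(commands=[[0.5, 0, 0, 2.5, 0, 0, 0], [0.5, 0, 0, 2, 0, 0, 0], [0.5, 0, 0, 0, 0, 0, 0]])

```text
time_s: 14.25
tool_pos: [439.2, 99.6, 49.9]
tool_rot: [-2.47, -1.941, 0.0]
force: [-0.6, -0.6, -3.2]
gripper_width: 58.3
finger_force: 66.3
```

Emit:
send_rows(commands=[[0.5, 0, 0, 1.5, 0, 0, 0], [0.5, 0, 0, 1, 0, 0, 0], [0.5, 0, 0, 0, 0, 0, 0]])

```text
time_s: 14.62
tool_pos: [439.2, 99.6, 47.5]
tool_rot: [-2.47, -1.941, 0.0]
force: [-0.6, -0.4, -2.5]
gripper_width: 58.1
finger_force: 66.3
```

Emit:
send_rows(commands=[[0.5, 0, 0, 1, 0, 0, 0], [0.5, 0, 0, 0.5, 0, 0, 0], [0.5, 0, 0, 0, 0, 0, 0]])

```text
time_s: 15.0
tool_pos: [439.3, 99.6, 47.3]
tool_rot: [2.469, 1.941, 0.001]
force: [-4.0, -0.8, 18.3]
gripper_width: 58.1
finger_force: 68.7
```

Contact with the base (18 N). I'll release gently and retract, opening wide enough to clear the plate.

Emit:
send_rows(commands=[[0.75, 0, 0, -0.8, 0, 0, 0], [0.85, 0, 0, 0, 0, 0, 0], [0.9, 0, 0, 0, 0, 0, 0], [0.95, 0, 0, -20, 0, 0, 0], [0.95, 0, 0, -50, 0, 0, 0]])

```text
time_s: 15.62
tool_pos: [438.4, 99.6, 116.2]
tool_rot: [-2.468, -1.939, 0.006]
force: [-0.2, -1.1, -0.3]
gripper_width: 81.1
finger_force: 0.0
```

Run:
```python
from h import *
plan([(439,99.6,160,-13.7),(554,240,120,29.4),(554,240,36,29.4)])
f=r.grab_frame("scene")
print(rect(f,(323,203),23,(100,120,60),(125,255,255),40))
print(w(f,r.place_of("pressing_plate_centre",f)[0]["uv"],14),w(f,r.place_of("spacer_plate_centre",f)[0]["uv"],31))
```

```text
at [438.4  99.6 116.2] yaw -13.7 tilt 0.28
[0.2, 0.6, -43.8, 0, 0, 0.0]
-- (439, 99.6, 160, -13.7)
[32.7, 15.7, 8.0, 0, 0, -8.6]
[30.0, 20.4, 8.0, 0, 0, -8.6]
[26.6, 24.7, 8.0, 0, 0, -8.6]
[22.6, 28.4, 8.0, 0, 0, -8.6]
[18.1, 31.5, 8.0, 0, 0, -8.6]
-- (554, 240, 120, 29.4)
[0.0, 0.0, 42.0, 0, 0, -0.0]
[0.0, 0.0, 42.0, 0, 0, -0.0]
-- (554, 240, 36, 29.4)
(array([555.4, 236.6]), array([ 57.2, 106.5], dtype=float32), 28.3)
[458.46759708 539.68125018  14.        ] [439.52207328 105.62266719  31.        ]
```

Emit:
send_rows(commands=[[1, 0, 0.6, -44, 0, 0, 0], [1, 32.7, 15.7, 8, 0, 0, -8.6], [1, 30, 20.4, 8, 0, 0, -8.6], [1, 26.6, 24.7, 8, 0, 0, -8.6], [1, 22.6, 28.4, 8, 0, 0, -8.6]])

```text
time_s: 16.4
tool_pos: [532.0, 212.7, 127.0]
tool_rot: [-1.778, -2.588, 0.003]
force: [-0.5, -0.3, -0.2]
gripper_width: 85.4
finger_force: 0.0
```

Emit:
send_rows(commands=[[1, 17.6, 31.3, 8, 0, 0, -8.6], [1, 0, 0, 0, 0, 0, 0], [1, 0, 0, 0, 0, 0, 0]])

```text
time_s: 16.77
tool_pos: [554.2, 238.9, 119.8]
tool_rot: [-1.587, -2.709, 0.002]
force: [-0.6, -0.7, 0.4]
gripper_width: 85.7
finger_force: 0.0
```

Run:
```python
from h import *
plan([(554.5,239,32,29.4)])
f=r.grab_frame("scene");overlay(f,"c6.png",(554.5,239),29.4,23,(290,130,430,250),5)
```

```text
at [554.2 238.9 119.8] yaw 29.3 tilt 0.12
[-0.1, 0.2, 43.9, 0, 0, -0.1]
[-0.1, 0.2, 43.9, 0, 0, -0.1]
-- (554.5, 239, 32, 29.4)
```

View pics/c6.png

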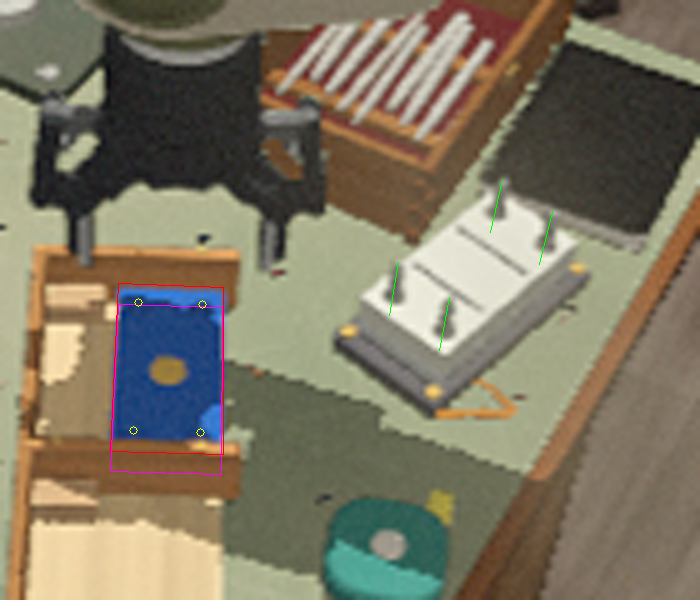

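The white spacer lies flat with all four posts through it. The blue plate matches its predicted outline, with the brass disc at crop (168,371). I'll descend and grip.

Emit:
send_rows(commands=[[1, 0, 0, 40, 0, 0, 0], [1, 0, 0, 35, 0, 0, 0], [1, 0, 0, 13, 0, 0, 0], [1, 0, 0, 0, 0, 0, 0], [0.85, 0, 0, 0, 0, 0, 0]], squeeze=60)

```text
time_s: 17.45
tool_pos: [555.5, 239.3, 34.3]
tool_rot: [1.586, 2.71, 0.003]
force: [0.3, -0.0, 0.2]
gripper_width: 72.6
finger_force: 0.0
```

Emit:
send_rows(commands=[[0.72, 0, 0, 0, 0, 0, 0], [0.6, 0, 0, 0, 0, 0, 0], [0.5, 0, 0, 0, 0, 0, 0], [0.5, 0, 0, 0, 0, 0, 0]])

```text
time_s: 17.95
tool_pos: [555.4, 239.4, 34.6]
tool_rot: [1.585, 2.71, 0.002]
force: [-2.7, -0.8, 8.6]
gripper_width: 57.7
finger_force: 63.7
```

Emit:
send_rows(commands=[[0.5, 0, 0, -20, 0, 0, 0], [0.5, 0, 0, -40, 0, 0, 0], [0.5, 0, 0, -50, 0, 0, 0], [0.5, 0, 0, 0, 0, 0, 0], [0.5, 0, 0, 0, 0, 0, 0]])

```text
time_s: 18.58
tool_pos: [554.2, 239.2, 142.2]
tool_rot: [-1.586, -2.711, 0.001]
force: [-0.6, 0.1, -3.3]
gripper_width: 57.5
finger_force: 65.6
```

Run:
```python
from h import *
plan([(439.3,99.6,130,-13.7)],step=45)
```

```text
at [554.2 239.2 142.2] yaw 29.3 tilt 0.08
[-13.1, -33.7, 2.4, 0, 0, 8.6]
[-18.0, -31.4, 2.4, 0, 0, 8.6]
[-22.5, -28.3, 2.4, 0, 0, 8.6]
[-26.5, -24.7, 2.4, 0, 0, 8.6]
[-29.9, -20.4, 2.4, 0, 0, 8.6]
-- (439.3, 99.6, 130, -13.7)
```

Emit:
send_rows(commands=[[0.5, -13.1, -33.7, 2.4, 0, 0, 8.6], [0.5, -18, -31.4, 2.4, 0, 0, 8.6], [0.5, -22.5, -28.3, 2.4, 0, 0, 8.6], [0.5, -26.5, -24.7, 2.4, 0, 0, 8.6], [0.5, -29.9, -20.4, 2.4, 0, 0, 8.6]])

```text
time_s: 19.2
tool_pos: [438.4, 98.8, 129.5]
tool_rot: [-2.473, -1.934, 0.004]
force: [0.2, 0.8, -2.8]
gripper_width: 57.8
finger_force: 65.6
```

Emit:
send_rows(commands=[[0.5, 0, 0, 0, 0, 0, 0], [0.5, 0, 0, 0, 0, 0, 0], [0.5, 0, 0, 0, 0, 0, 0]])

```text
time_s: 19.58
tool_pos: [440.3, 100.0, 130.5]
tool_rot: [-2.468, -1.943, 0.0]
force: [0.3, -0.1, -2.2]
gripper_width: 57.4
finger_force: 65.6
```

Run:
```python
from h import *
plan([(439.2,99.6,110,-13.7)])
p,M,o=pose();f=r.grab_frame("scene");overlay(f,"c7.png",p[:2],-13.7,p[2]-11.4,(345,130,425,210),7.4)
```

```text
at [440.3 100.  130.5] yaw -13.6 tilt 0.02
[-0.7, -1.0, 20.5, 0, 0, 0.1]
-- (439.2, 99.6, 110, -13.7)
```

View pics/c7.png

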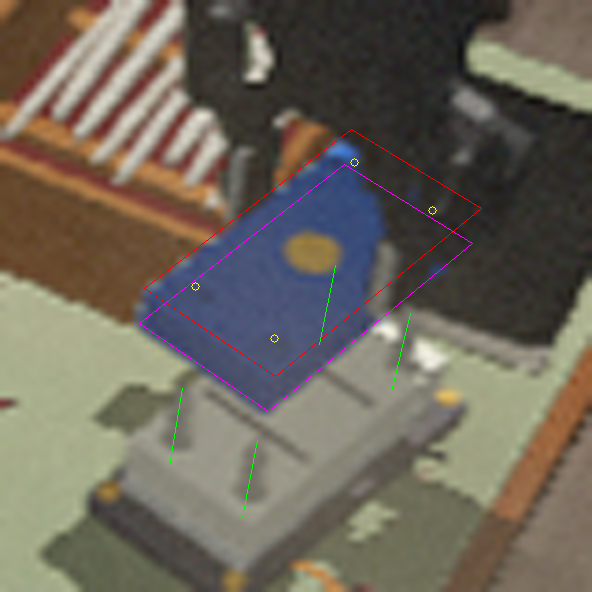

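The brass disc at crop (313,253) is within 0.5 px of prediction, so the blue plate is centred too. I'll lower it.

Emit:
send_rows(commands=[[0.5, -0.7, -1, 15, 0, 0, 0], [0.5, 0, 0, 15, 0, 0, 0], [0.5, 0, 0, 4, 0, 0, 0], [0.5, 0, 0, 4, 0, 0, 0], [0.5, 0, 0, 0, 0, 0, 0]])

```text
time_s: 20.25
tool_pos: [439.0, 99.2, 92.9]
tool_rot: [2.469, 1.942, 0.0]
force: [-0.1, 1.0, -2.1]
gripper_width: 57.9
finger_force: 65.6
```

Emit:
send_rows(commands=[[0.5, 0, 0, 4, 0, 0, 0], [0.5, 0, 0, 4, 0, 0, 0], [0.5, 0, 0, 4, 0, 0, 0], [0.5, 0, 0, 4, 0, 0, 0], [0.5, 0, 0, 0, 0, 0, 0]])

```text
time_s: 20.88
tool_pos: [438.7, 99.1, 76.5]
tool_rot: [-2.469, -1.941, 0.001]
force: [-0.8, -0.0, -3.3]
gripper_width: 57.9
finger_force: 65.6
```

Emit:
send_rows(commands=[[0.5, 0, 0, 3, 0, 0, 0], [0.5, 0, 0, 2, 0, 0, 0], [0.5, 0, 0, 0.5, 0, 0, 0], [0.5, 0, 0, 0.5, 0, 0, 0], [0.5, 0, 0, 0, 0, 0, 0]])

```text
time_s: 21.5
tool_pos: [438.8, 99.1, 70.9]
tool_rot: [2.47, 1.942, 0.0]
force: [0.2, -0.1, -2.1]
gripper_width: 57.6
finger_force: 65.6
```

Emit:
send_rows(commands=[[0.5, 0, 0, 0.7, 0, 0, 0], [0.5, 0, 0, 0, 0, 0, 0]])

```text
time_s: 21.75
tool_pos: [438.8, 99.1, 70.1]
tool_rot: [-2.47, -1.942, 0.0]
force: [0.7, 0.0, -1.7]
gripper_width: 57.3
finger_force: 65.6
```

Emit:
send_rows(commands=[[0.5, 0, 0, 0.7, 0, 0, 0], [0.5, 0, 0, 0.7, 0, 0, 0], [0.5, 0, 0, 0, 0, 0, 0]])

```text
time_s: 22.12
tool_pos: [438.9, 99.1, 69.6]
tool_rot: [2.469, 1.941, 0.001]
force: [-4.1, -0.7, 11.2]
gripper_width: 57.9
finger_force: 67.1
```

Seated on the spacer, so release and retract.

Emit:
send_rows(commands=[[0.75, 0, 0, -0.6, 0, 0, 0], [0.85, 0, 0, 0, 0, 0, 0], [0.95, 0, 0, 0, 0, 0, 0], [0.95, 0, 0, -20, 0, 0, 0], [0.95, 0, 0, -50, 0, 0, 0]])

```text
time_s: 22.75
tool_pos: [438.0, 99.0, 138.8]
tool_rot: [-2.468, -1.939, 0.006]
force: [1.2, 0.8, 0.4]
gripper_width: 81.1
finger_force: 0.0
```

Emit:
send_rows(commands=[[0.95, 0, 0, -50, 0, 0, 0], [0.95, 0, -50, -20, 0, 0, 0], [0.95, 0, -50, 0, 0, 0, 0], [0.95, 0, 0, 0, 0, 0, 0]])

```text
time_s: 23.25
tool_pos: [339.0, 123.3, 209.5]
tool_rot: [-2.468, -1.943, 0.0]
force: [0.6, 0.6, 0.0]
gripper_width: 81.2
finger_force: 0.0
```

Run:
```python
from h import *
f=r.grab_frame("scene");overlay(f,"c8.png",(439,100.2),-13.7,58,(290,130,430,320),3.1)
print(pose()[0].round(1),rect(f,px(f,(439,100,58)),58,(100,120,60),(125,255,255),30))
for k,z in(("bottle_centre",47),("jar_centre",43)): print(k,[(round(d["p"],2),w(f,d["uv"],z)[:2].round().tolist()) for d in r.place_of(k,f)])
```

```text
[340.9 122.9 209.7] (array([437.8, 102.3]), array([ 59.1, 122. ], dtype=float32), -14.1)
bottle_centre [(0.73, [485.0, 336.0]), (0.7, [553.0, 516.0]), (0.63, [504.0, 622.0]), (0.57, [391.0, 458.0])]
jar_centre [(0.83, [459.0, 527.0])]
```

View pics/c8.png

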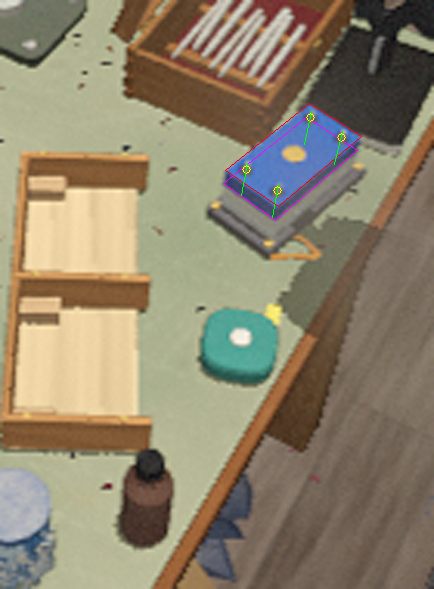

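The blue plate lies flat at its seated outline, about 2 mm from the base's middle. The bottle stands upright and clear at crop (147,500), and the measure hasn't moved.

```bash
python3 -c "
from cell import r
print(r.hand_in())"
```

```text
the job is handed in; nothing more can be done
None
```

The white spacer plate and then the blue pressing plate are seated over the four posts and released, and the dye bottle stands upright clear of the rack. I handed the job in at about 23 s; the hand-in call returned no verdict.

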